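# Click the valve body's shift lever from park to drive

### The job

The range sensor is about to go onto the gearbox valve body on the bench, so its shift lever has to be put in drive. Push the lever with a fingertip all the way to park, its end stop on the side of the black solenoid block, then push it back the other way counting the clicks by feel - reverse, neutral, drive - and leave it seated at the third, without running on past drive at any time. Only push the lever: do not pinch it or lean on it, and leave everything else on the bench where it is.

Things in the scene. Friction and masses are not known exactly. Their poses are not given: they have to be found in the camera images.
- valve_body: gearbox valve body on a fixed steel plate (240 x 320 x 10 mm): grey aluminium casting, about 170 x 260 mm, top 75 mm above the bench. Origin: under the plate's middle, on the bench. z up, +x from the lever's side to the detent spring's side, +y to the park end with the black solenoid block (top 103 mm high, x -28 to +104, y +72 to +146 mm).
- lever_pivot (a point): axis of the upright shaft on which the lever swings, at the middle of the lever plate's thickness, 128 mm above the bench; 20 mm from valve_body's origin along its +x. Axes as valve_body's. Seen from here the lever points roughly towards -x of valve_body. Under the sweep of the lever's outer half nothing stands higher than 82 mm.
- lever_pin (a point): centre of the upright steel pin at the lever's outer end (9 mm thick, 131 to 151 mm above the bench), 85 mm from the shaft's axis. The lever itself is a level dark steel plate 6 mm thick (125 to 131 mm above the bench) and 20 mm wide, from the shaft to 10 mm beyond the pin. Push it sideways at the plate's edge or the pin.
- shift_lever (a joint): lever angle (rad): 0 in park (stop at -0.03), growing as its outer end swings away from the solenoid block (counter-clockwise from above); at 0.625 it points along -x of valve_body. Detents 0.25 rad (21 mm at the pin) apart: park, reverse, neutral, drive 0.75, two more. About 9 N at the pin starts it out of one; half-way it tips over and snaps into the next.
- range_sensor: loose bystander: black moulded range sensor, a flat disc 68 mm across and 19 mm high with a grey plug; origin at its underside
- spare_solenoid: loose bystander: spare solenoid standing upright, 25 mm across, 54 mm high; origin at its underside
- deep_socket: loose bystander: steel deep socket standing upright, 23 mm across, 62 mm high; origin at its underside
- screwdriver: loose bystander: screwdriver with a black handle, 210 mm long, lying; origin below its middle
- wrench: loose bystander: steel combination wrench, 190 mm long, lying; origin below its middle
- spray_can: loose bystander: spray can, 66 mm across, 190 mm high; origin at its underside
- torch: loose bystander: black pocket torch, 120 mm long, 32 mm thick, lying; origin below its middle
- bolt_dish: loose bystander: round steel dish of small bolts, 150 mm across, 34 mm high; origin at its underside

How it is judged:
By the outcome, as a careful person would: the job done as asked, in the order asked, and still so for the second after the job is handed in, with the robot touching nothing.
It also fails if it takes over 72 s, if anything falls off the work surface, if the arm or the gripper's body presses on something with over 40 N, if the wrist force passes 120 N, or if a joint passes its speed limit or range.

### The arm

A 6-joint arm with a two-finger parallel gripper is mounted at the origin on the work surface. World frame = base frame: x ahead of the robot, y to its left, z up, the work surface at z = 0. Lengths are in m, angles in degrees, forces in N, time in s.
With the tool pointing down it reaches from about 0.4 to 0.825 m from the base axis. Payload 7 kg.
Tool frame: the origin (TCP) lies midway between the tips of the shut fingers; the grasp point (between the pads) lies 19 mm behind it; z points along the fingers, y is the direction in which the jaws open and shut (so a half turn about z gives the same grasp; the last joint's range is limited). The gripper opens to 88 mm and grips with 3 to 60 N. Pads are 19 mm wide; open, the fingers measure 130 mm over their backs; the gripper's body (78 mm by 193 mm) begins 47 mm behind the grasp point.
Start: joints at [-50.013, 20.546, 0.682, 0, -70.136, -16.507], TCP at [0.269, -0.619, 0.227] pointing down, gripper open.
Joint ranges: [-176.03, 176.03], [-82.01, 121.73], [-58.28, 71.71], [-173.87, 95.51], [-174.79, -0.11], [-173.66, 173.66]. Speed limits (degrees/s): [136.94, 136.94, 172.46, 180, 180, 180].

### API

Orientations are given as a 3x3 rotation matrix whose columns are the frame's x, y, z axes.
In Python, from rig import robot gives the robot as it stands. Calls block until the motion is done:
- robot.goto(position, orientation): joint-space move of the TCP to a pose.
- robot.servo_line(position, ori=None, speed=0.15): straight line of the TCP; ori=None keeps the orientation; speed is the mean speed in m/s.
- robot.movej(angles): joint-space move.
- robot.move_gripper(opening): opening from 0.0 (shut) to 1.0 (fully open); the grip force is fixed at half the most; returns when the fingers have stopped.
- robot.dwell(seconds).
- robot.ik(position, orientation): joint angles nearest the present ones, or None.
- robot.grab_frame(name): name is "scene" or "side" or "wrist"; returns (picture, depth): 420x560x3 uint8, red, green, blue; 420x560 float32, m along the optical axis (not along the pixel's ray), 0 where there is no reading.
- robot.camera_info(name): a dict with "vfov" (degrees; the focal length in pixels is half the picture's height over the tangent of half this angle, whatever the lens; pixels are square), "cx", "cy" (the principal point, pixels), "k1" (the pictures are not rectified: a ray, as slopes to the right and down, at radius r is drawn at 1 + k1 r^2 times it, then the intrinsics apply), "view" (4x4, takes a point from world to camera coordinates); the wrist camera has in their place "T_tool_cam" (4x4, takes a point from camera to tool coordinates, whose origin is the TCP and whose axes are the flange's). Camera axes: x right, y down, z forward; pixel columns grow to the right and rows downward; lengths in m; the calibration is good to about 2 mm. A picture is of the moment at which its call begins: read the wrist's pose just before it. camera_info takes no time and is no camera call.
A pose or a line that the arm cannot do raises robot.Unreachable and nothing moves.
- robot.job_done(): hands the job in, once; it reports no verdict.
Readings, each from a call of its own:
- robot.read_t(): time.
- robot.read_qpos(): joint angles.
- robot.read_qvel(): joint speeds.
- robot.read_effort(): joint torques, N m.
- robot.read_position(): TCP position.
- robot.read_tcp_rot(): TCP orientation.
- robot.read_force(): force on the tool from outside, world axes, zero at the start.
- robot.read_ft_torque(): the same for the moment, N m.
- robot.read_grip_width(): opening from 0.0 (shut) to 1.0 (fully open).
Only numpy, scipy, OpenCV 4.12 (cv2) and the standard library are available. Lean on these libraries where they do the work, as an engineer would, in place of code of your own. Each camera call takes 0.05 s, during which the arm holds its last target. There are 200 camera calls.

## Working session

There is one attempt and no reset: what is moved stays moved. The work goes in short steps, each a Python script; the robot and the scene stay as the last script left them, time stands still between calls to the robot, and variables do not carry over. Pictures are saved under pics/ and viewed, about 8 in all and at most 12, crops included, and the job is handed in when it is done.

```bash
ls; mkdir -p pics
python3 - <<'E'
from rig import robot
import cv2,numpy as np
for n in("scene","side"):
    p,d=robot.grab_frame(n); cv2.imwrite(f"pics/{n}0.png",p[...,::-1]); np.savez(f"{n}0.npz",p=p,d=d)
    c=robot.camera_info(n); print(n,c)
print(robot.read_t(),robot.read_force(),robot.read_tcp_rot())
E
```

```text
pics
scene {'vfov': 53.701737633359315, 'cx': 274.0589531927412, 'cy': 205.9774258264913, 'k1': -0.08321101329932587, 'view': array([[-0.66884077,  0.74336455,  0.00782099,  0.36894917],
       [ 0.56061442,  0.51126511, -0.65139808, -0.26364557],
       [-0.48822484, -0.43129703, -0.75869584,  1.60184874],
       [ 0.        ,  0.        ,  0.        ,  1.        ]])}
side {'vfov': 45.893821954748866, 'cx': 279.65976290759545, 'cy': 206.43450027399493, 'k1': 0.03965083895852462, 'view': array([[-0.76601519, -0.64280298, -0.00500607,  0.43969409],
       [-0.46775252,  0.56271922, -0.68158247,  0.33770587],
       [ 0.44094025, -0.51976092, -0.73172418,  1.33502229],
       [ 0.        ,  0.        ,  0.        ,  1.        ]])}
0.1 [-0.54197252 -0.73015275  0.26464125] [[-9.17234206e-01 -3.98347673e-01 -7.36076256e-04]
 [-3.98348321e-01  9.17233312e-01  1.29079371e-03]
 [ 1.60968991e-04  1.47717488e-03 -9.99998896e-01]]
```

View pics/scene0.png

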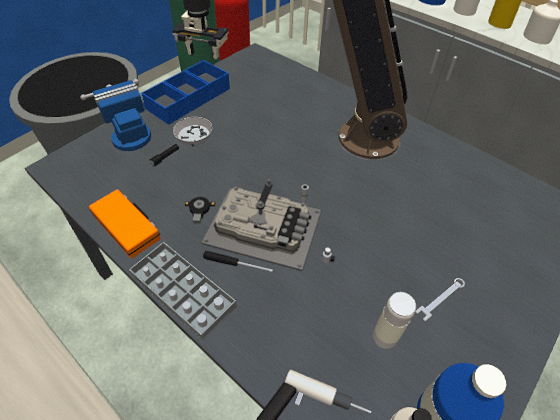

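View pics/side0.png

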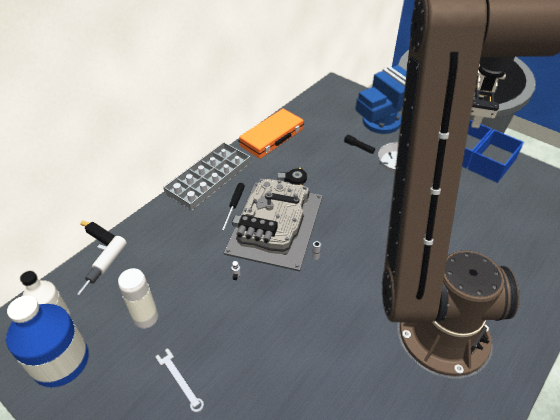

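The scene view shows the valve body around (262,222), with the solenoid block to its right at (293,228) and the lever pointing up-picture, roughly (262,208) to (267,184). In the side view the body is at (272,217), with the lever to its right at (285,198). Next I'll take the point cloud from the depth.

```bash
cat > h.py <<'E'
import numpy as np,cv2
def K(c):
    f=210/np.tan(np.radians(c["vfov"]/2)); return np.array([[f,0,c["cx"]],[0,f,c["cy"]],[0,0,1.]])
def rays(c,uv):
    return cv2.undistortPoints(np.asarray(uv,float).reshape(-1,1,2),K(c),np.array([c["k1"],0,0,0.])).reshape(-1,2)
def cloud(c,d,T):  # T cam->world
    v,u=np.mgrid[:420,:560]; s=rays(c,np.stack([u,v],-1).reshape(-1,2)); z=d.reshape(-1,1)
    P=np.hstack([s*z,z])@T[:3,:3].T+T[:3,3]; P[d.ravel()==0]=np.nan
    return P.reshape(420,560,3)
def onplane(c,uv,T,z):
    s=rays(c,uv); D=np.hstack([s,np.ones((len(s),1))])@T[:3,:3].T
    return T[:3,3]+D*((z-T[2,3])/D[:,2:])
E
python3 - <<'E'
from rig import robot
from h import *
for n,(u0,u1,v0,v1) in(("scene",(195,330,170,280)),("side",(220,330,165,275))):
    c=robot.camera_info(n); T=np.linalg.inv(c["view"]); z=np.load(n+"0.npz"); P=cloud(c,z["d"],T)[v0:v1,u0:u1].reshape(-1,3)
    C=z["p"][v0:v1,u0:u1].reshape(-1,3).astype(int); P[:,2][np.isnan(P[:,2])]=-1
    for lo,hi in((-.01,.005),(.11,.122),(.122,.134),(.134,.16)):
        m=(P[:,2]>lo)&(P[:,2]<hi)
        if m.any(): print(n,lo,m.sum(),np.median(P[m],0).round(4),P[m].min(0).round(3),P[m].max(0).round(3))
    m=(P[:,2]>.122)&(P[:,2]<.16); print(P[m][::max(1,m.sum()//25)].round(3).tolist())
    m=(P[:,2]>.006)&(P[:,2]<.12); r=cv2.minAreaRect(P[m][:,:2].astype(np.float32)*1000); print("body",r)
    m=(P[:,2]>.09)&(P[:,2]<.112)&(C.max(1)<70); print("sol",m.sum(),P[m].mean(0) if m.any() else 0)
    print("bench z",np.median(P[(P[:,2]<.004)&(P[:,2]>-.02)][:,2]))
E
```

```text
scene -0.01 7271 [ 0.5719 -0.021  -0.    ] [ 0.244 -0.363 -0.009] [0.867 0.262 0.005]
scene 0.11 5 [0.6174 0.0083 0.1129] [0.615 0.003 0.11 ] [0.619 0.011 0.122]
scene 0.122 159 [ 0.5792 -0.0157  0.1309] [ 0.528 -0.045  0.123] [0.627 0.014 0.134]
scene 0.134 60 [ 0.583  -0.0099  0.1386] [ 0.534 -0.042  0.134] [0.622 0.01  0.154]
[[0.535, -0.041, 0.148], [0.534, -0.033, 0.144], [0.541, -0.036, 0.139], [0.538, -0.03, 0.136], [0.534, -0.034, 0.126], [0.543, -0.026, 0.134], [0.542, -0.026, 0.129], [0.547, -0.022, 0.131], [0.549, -0.02, 0.131], [0.551, -0.018, 0.128], [0.576, -0.027, 0.134], [0.579, -0.025, 0.133], [0.583, -0.025, 0.132], [0.585, -0.023, 0.13], [0.588, -0.021, 0.13], [0.593, -0.016, 0.134], [0.595, -0.013, 0.133], [0.599, -0.014, 0.131], [0.609, -0.005, 0.142], [0.613, -0.005, 0.142], [0.614, -0.008, 0.136], [0.618, -0.008, 0.134], [0.597, 0.004, 0.126], [0.608, 0.006, 0.132], [0.615, 0.009, 0.136], [0.614, 0.008, 0.13], [0.617, 0.011, 0.13], [0.614, 0.012, 0.124]]
body ((592.2026977539062, -21.990875244140625), (388.36181640625, 437.3148498535156), 53.16982650756836)
sol
[... 492 characters left out ...]
.131], [0.612, 0.009, 0.134], [0.591, -0.008, 0.134], [0.538, -0.034, 0.149], [0.6, 0.004, 0.134], [0.581, -0.015, 0.131], [0.538, -0.03, 0.147], [0.601, 0.007, 0.131], [0.577, -0.006, 0.137], [0.56, -0.028, 0.13], [0.614, 0.016, 0.126], [0.588, 0.004, 0.132], [0.566, -0.012, 0.134], [0.548, -0.032, 0.13], [0.596, 0.009, 0.127], [0.575, -0.008, 0.127], [0.552, -0.023, 0.131], [0.576, 0.0, 0.129], [0.553, -0.014, 0.133], [0.532, -0.031, 0.133], [0.546, -0.016, 0.132], [0.546, -0.016, 0.128], [0.537, -0.024, 0.122]]
body ((623.8653564453125, -26.541900634765625), (378.9906311035156, 483.7615966796875), 40.51367950439453)
sol 418 [0.57711726 0.09978678 0.10103425]
bench z -0.0003588912363781116
```

```bash
cat >> h.py <<'E'
def R(phi): # tool down, tool x at world angle phi
    c,s=np.cos(phi),np.sin(phi); return np.array([[c,s,0],[s,-c,0],[0,0,-1.]])
def wristT(robot):
    M=np.eye(4); M[:3,:3]=robot.read_tcp_rot(); M[:3,3]=robot.read_position(); return M@robot.camera_info("wrist")["T_tool_cam"]
E
python3 - <<'E'
from rig import robot
from h import *
robot.move_gripper(0.0)
T=robot.camera_info("wrist")["T_tool_cam"]; print(T.round(3))
off=R(np.radians(205))@T[:3,3]
print(off)
for z in(.42,.38,.34):
    try:
        robot.goto([.57-off[0],-.01-off[1],z],R(np.radians(205))); break
    except robot.Unreachable: print("no",z)
T=wristT(robot); p,d=robot.grab_frame("wrist"); cv2.imwrite("pics/w1.png",p[...,::-1]); np.savez("w1.npz",p=p,d=d,T=T)
print(robot.read_position(),robot.read_t(),robot.read_grip_width(),robot.read_qpos())
E
```

```text
[[-0.    -0.961 -0.278  0.075]
 [ 1.    -0.001  0.001  0.   ]
 [-0.001 -0.278  0.961 -0.159]
 [ 0.     0.     0.     1.   ]]
[-0.06771618 -0.03137015  0.15882224]
[0.6377169  0.02058229 0.41975016] 4.275 0.0062746785317207635 [ 1.93439279e+01  1.39816958e+01  1.58614251e+01  2.37206244e-03
 -9.19055418e+01 -8.44041444e+01]
```

View pics/w1.png

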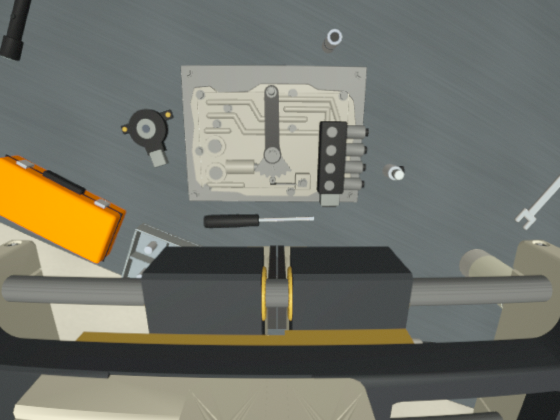

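The wrist view is clear: plate corners near (182,66), (366,67), (366,202) and (190,202), lever pin at (271,92), shaft at (273,156), solenoid block at (332,157). Next I'll work out the pose.

Run:
```python
from rig import robot
from h import *
c=robot.camera_info("wrist"); z=np.load("w1.npz"); T=z["T"]; P=cloud(c,z["d"],T); 
Z=np.nan_to_num(P[...,2],nan=-1)
win=np.zeros((420,560),np.uint8); win[55:212,172:388]=1
m=((Z>.006)&(Z<.02)&(win>0)).astype(np.uint8); m=cv2.morphologyEx(m,cv2.MORPH_OPEN,np.ones((3,3)))
r=cv2.minAreaRect((P[m>0][:,:2]*1000).astype(np.float32)); print("plate",r,m.sum())
print("corners",onplane(c,[(182,66),(366,67),(366,202),(190,202)],T,.01).round(4))
m=(Z>.122)&(Z<.133)&(win>0); print("lever",m.sum(),cv2.minAreaRect((P[m][:,:2]*1000).astype(np.float32)))
m=(Z>.145)&(Z<.156)&(win>0); print("pin top",m.sum(),np.median(P[m],0))
print("pin/shaft rays",onplane(c,[(271,92)],T,.151),onplane(c,[(273,156)],T,.135))
m=(Z>.098)&(Z<.108)&(win>0);q=P[m];q=q[q[:,1]>.05]; print("sol",len(q),cv2.minAreaRect((q[:,:2]*1000).astype(np.float32)))
for y in range(84,162,6): # lever edges
    row=[x for x in range(250,295) if .122<Z[y,x]<.134]; print(y,row[:1],row[-1:],len(row),end=' ')
```

```text
plate ((586.0687255859375, 15.379180908203125), (240.18698120117188, 366.38214111328125), 24.52800178527832) 6646
corners [[ 0.5528 -0.197   0.01  ]
 [ 0.4215  0.0899  0.01  ]
 [ 0.6314  0.206   0.01  ]
 [ 0.7724 -0.0978  0.01  ]]
lever 851 ((577.132568359375, -14.986434936523438), (106.324951171875, 24.334793090820312), 24.836509704589844)
pin top 34 [ 0.53775053 -0.03378734  0.15203054]
pin/shaft rays [[ 0.53883289 -0.03285238  0.151     ]] [[0.61491135 0.00491922 0.135     ]]
sol 2793 ((589.5745849609375, 101.14944458007812), (134.7073211669922, 101.98694610595703), 0.08173517882823944)
84 [] [] 0 90 [264] [277] 6 96 [264] [278] 12 102 [264] [278] 14 108 [264] [277] 14 114 [264] [278] 15 120 [264] [278] 14 126 [265] [278] 14 132 [265] [278] 14 138 [265] [279] 15 144 [265] [279] 15 150 [264] [280] 10 156 [264] [280] 5
```

Measured pose: yaw ≈ 24.6°, pivot ≈ (0.615, 0.0045), pin at 86 mm radius, which agrees with the given 85. The lever is at about q ≈ 0.63. Now I'll bring the shut fingertip to the drive side and feel for contact.

```bash
cat >> h.py <<'E'
PIV=np.array([.615,.0045]); YAW=np.radians(24.6); Z=.118; RAD=.085
def phi(q): return YAW+np.pi+q-.625
def et(q): a=phi(q); return np.array([np.cos(a),np.sin(a),0]),np.array([-np.sin(a),np.cos(a),0])
def pose(q,s,z=Z):
    e,t=et(q); return np.r_[PIV,z]+RAD*e+s*t, R(phi(q))
def ft(robot,q,b,n=4):
    f=np.mean([robot.read_force() for _ in range(n)],0)-b; e,t=et(q); return np.array([f@e,f@t,f[2]])
E
python3 - <<'E'
from rig import robot
from h import *
q=.63
for qq in(.7,.3,-.05):
  for s in(.055,-.055): print(qq,s,robot.ik(*pose(qq,s,.2)) is not None)
robot.goto(*pose(q,.06,.2)); robot.servo_line(pose(q,.06)[0],speed=.1); robot.dwell(.2)
b=np.mean([robot.read_force() for _ in range(8)],0); np.save("b.npy",b); t0=robot.read_t()
s=.06
while s>.008:
    s-=.0015; robot.servo_line(pose(q,s)[0],speed=.03); f=ft(robot,q,b)
    if s<.034: print(round(s,4),f.round(2),round(robot.read_t(),2))
    if abs(f[1])>2.5: break
print(b,t0,robot.read_t(),robot.read_position()-pose(q,s)[0])
E
```

```text
0.7 0.055 True
0.7 -0.055 True
0.3 0.055 True
0.3 -0.055 True
-0.05 0.055 True
-0.05 -0.055 True
0.033 [0.64 0.69 0.12] 10.94
0.0315 [ 0.25 -0.33  0.61] 11.19
0.03 [ 0.77 -0.36 -0.19] 11.44
0.0285 [ 1.27  0.51 -0.53] 11.69
0.027 [ 1.1   1.93 -1.08] 11.94
0.0255 [-0.07 -0.62 -0.18] 12.19
0.024 [ 0.76 -0.06  0.19] 12.44
0.0225 [ 0.17 -0.68  0.01] 12.69
0.021 [0.3  0.41 0.14] 12.94
0.0195 [ 0.01 -0.04  0.44] 13.19
0.018 [-0.25 -0.43 -0.4 ] 13.44
0.0165 [-0.01  1.39 -0.79] 13.69
0.015 [-0.62  3.55 -1.17] 13.94
[0.52987186 0.09039848 0.15953861] 6.4417 13.9417 [ 7.54048957e-05 -1.16877335e-04  3.79792241e-05]
```

The lever was near its tipping point: the light touch at s = 27 mm tipped it to about 0.5, and contact came back at 16 mm. That gives a contact offset of about 28 mm. Next I'll sweep it to park.

Run:
```python
from rig import robot
from h import *
b=np.load("b.npy"); S=.028
robot.servo_line(pose(.63,.03)[0],speed=.06); robot.servo_line(*pose(.52,S),speed=.06)
q=.52
while q>-.12:
    q-=.02 if q>.06 else .01
    robot.servo_line(*pose(q,S),speed=.03); f=ft(robot,q,b); print(round(q,3),f.round(1).tolist())
    if f[1]>15 or abs(f[2])>10 or abs(f[0])>12: break
print(robot.read_t())
```

```text
0.5 [-1.0, -0.5, 0.2]
0.48 [0.3, 1.0, -0.4]
0.46 [-0.7, 2.6, -1.4]
0.44 [-1.1, 3.6, -1.6]
0.42 [-1.6, 3.3, -1.9]
0.4 [-2.1, 2.7, -1.5]
0.38 [-0.9, 1.3, -0.2]
0.36 [1.6, 0.3, -0.2]
0.34 [-0.3, -0.3, 0.0]
0.32 [1.3, 0.3, 1.2]
0.3 [0.9, 0.5, -0.6]
0.28 [1.0, 0.0, 0.7]
0.26 [1.1, 0.3, -0.6]
0.24 [-0.5, 1.0, -0.5]
0.22 [-0.3, 2.6, -1.4]
0.2 [-0.9, 3.8, -1.5]
0.18 [-2.0, 3.5, -1.3]
0.16 [-0.4, 3.6, -1.4]
0.14 [-1.0, 2.8, -1.5]
0.12 [-0.2, 1.4, -0.1]
0.1 [-0.4, -0.0, 0.1]
0.08 [0.3, 0.9, 0.8]
0.06 [-0.3, 0.4, 0.1]
0.05 [0.8, -0.2, 0.4]
0.04 [-0.3, -0.3, -0.3]
0.03 [1.3, -0.1, 0.6]
0.02 [0.6, 0.5, 0.2]
0.01 [-0.8, -0.2, -0.8]
-0.0 [-0.1, 0.5, 0.0]
-0.01 [-0.2, 2.4, -0.1]
-0.02 [-1.1, 3.2, -0.8]
-0.03 [-1.4, 5.9, -1.3]
-0.04 [-3.7, 9.8, -0.7]
-0.05 [-6.0, 12.2, -1.0]
-0.06 [-6.0, 14.9, -0.9]
-0.07 [-9.1, 19.7, -1.3]
23.6917
```

All clear: it clicked past 0.375 and 0.125, then hit the hard stop at -0.03 with force rising to 20 N. Now I'll lift over to the other side and push back through two clicks.

Run:
```python
from rig import robot
from h import *
robot.servo_line(*pose(.0,.036),speed=.08); robot.servo_line(pose(0,.036,.19)[0],speed=.2)
T=wristT(robot); p,d=robot.grab_frame("wrist"); cv2.imwrite("pics/w2.png",p[...,::-1])
robot.servo_line(*pose(-.08,-.036,.19),speed=.2); robot.servo_line(pose(-.08,-.036)[0],speed=.12); robot.dwell(.2)
b=np.mean([robot.read_force() for _ in range(8)],0); np.save("b2.npy",b); print(b,robot.read_t())
S=-.028; q=-.1; robot.servo_line(*pose(q,S),speed=.06)
while q<.45:
    q+=.02; robot.servo_line(*pose(q,S),speed=.03); f=ft(robot,q,b); print(round(q,3),f.round(1).tolist())
    if f[1]<-12 or abs(f[2])>10 or abs(f[0])>12: print("STOP");break
print(robot.read_t())
```

```text
[-0.06970742  0.38536357  0.18657054] 26.0667
-0.08 [-0.4, -0.2, -1.0]
-0.06 [0.1, -0.3, -0.1]
-0.04 [-0.1, 0.4, -1.0]
-0.02 [-0.6, 0.7, 0.5]
0.0 [0.4, 0.2, 0.1]
0.02 [0.3, 0.5, -0.1]
0.04 [-0.6, 0.1, -0.1]
0.06 [0.3, -1.2, 0.5]
0.08 [0.7, -1.7, -0.0]
0.1 [1.3, -2.9, 0.5]
0.12 [-0.2, -3.9, -0.3]
0.14 [1.1, -3.1, -0.4]
0.16 [1.0, -1.9, 0.4]
0.18 [0.6, 0.8, -0.5]
0.2 [0.5, -0.7, -1.3]
0.22 [-0.3, 0.4, -0.1]
0.24 [-0.8, 0.7, 0.1]
0.26 [-0.6, 0.5, -0.1]
0.28 [0.6, 0.6, -0.3]
0.3 [-0.0, 1.0, 0.5]
0.32 [-0.1, -0.8, -0.9]
0.34 [0.2, -2.2, -0.1]
0.36 [-0.7, -3.0, 1.3]
0.38 [1.1, -2.6, 0.7]
0.4 [0.5, -2.6, 1.4]
0.42 [-0.6, -0.2, 0.1]
0.44 [0.8, 0.1, 0.4]
0.46 [-0.1, 0.2, -0.4]
33.325
```

View pics/w2.png

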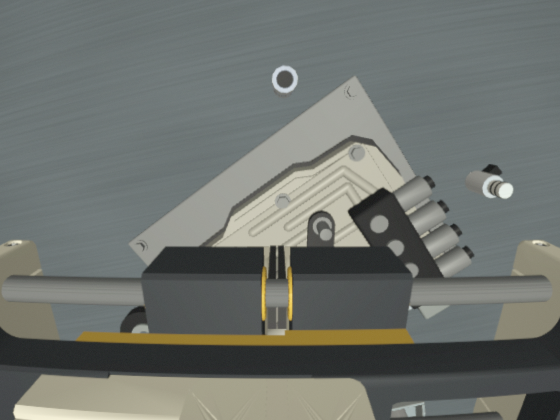

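The picture shows the lever in park next to the block, with its pin at (322,228). On the way back it clicked twice, at 0.17 and 0.42, so the offset on this side is about +0.045 rad. The third click should come at about 0.67; I'll use fine steps and stop as soon as the force lets go.

Run:
```python
from rig import robot
from h import *
b=np.load("b2.npy"); S=-.028; q=.46; pk=0
while q<.705:
    q+=.02 if q<.54 else .008; robot.servo_line(*pose(q,S),speed=.03); f=ft(robot,q,b,8); print(round(q,3),f.round(1).tolist())
    pk=max(pk,-f[1])
    if f[1]<-12 or abs(f[2])>10 or abs(f[0])>12: print("STOP");break
    if pk>2 and q>.63 and -f[1]<.7: print("released"); break
robot.dwell(.3); print(ft(robot,q,b,8))
qb=q-.12; robot.servo_line(*pose(qb,S-.01),speed=.08); robot.servo_line(pose(qb,S-.01,.2)[0],speed=.2)
off=R(np.radians(205))@robot.camera_info("wrist")["T_tool_cam"][:3,3]
robot.goto([.57-off[0],-.01-off[1],.42],R(np.radians(205))); robot.dwell(.3)
T=wristT(robot); p,d=robot.grab_frame("wrist"); cv2.imwrite("pics/w3.png",p[...,::-1]); np.savez("w3.npz",p=p,d=d,T=T)
c=robot.camera_info("wrist"); P=cloud(c,d,T); Zz=np.nan_to_num(P[...,2],nan=-1)
win=np.zeros((420,560),bool); win[55:212,172:388]=1
m=(Zz>.145)&(Zz<.156)&win; pin=np.median(P[m],0); v=pin[:2]-PIV; print(pin,np.hypot(*v),"q",(np.arctan2(*v[::-1])-YAW-np.pi+.625)%(2*np.pi))
m=(Zz>.122)&(Zz<.133)&win; a=cv2.minAreaRect((P[m][:,:2]*1000).astype(np.float32)); print(a); print("t",robot.read_t())
```

```text
0.48 [-0.3, 0.2, 0.1]
0.5 [0.1, 1.0, -0.1]
0.52 [-0.4, 0.0, -0.5]
0.54 [-0.2, 0.2, 0.4]
0.548 [-0.5, -0.7, 0.9]
0.556 [0.3, -0.7, -0.3]
0.564 [0.9, -2.0, 0.2]
0.572 [0.7, -1.6, 0.6]
0.58 [0.7, -2.3, 0.4]
0.588 [0.7, -3.0, 0.5]
0.596 [0.7, -3.1, 0.3]
0.604 [0.4, -2.4, 2.0]
0.612 [0.9, -3.7, 0.0]
0.62 [2.0, -3.6, 0.2]
0.628 [1.9, -3.1, 0.3]
0.636 [2.2, -2.7, 0.7]
0.644 [2.8, -2.9, 0.0]
0.652 [1.0, -1.3, -0.9]
0.66 [1.7, -0.9, -0.5]
0.668 [0.6, -0.9, -0.4]
0.676 [-0.2, 0.7, -0.5]
released
[ 0.01733443 -0.1696835  -0.11865711]
[ 0.53747312 -0.03387695  0.15177857] 0.08650553004436769 q 0.6553005085844408
((576.79736328125, -14.419876098632812), (106.39321899414062, 24.301162719726562), 25.195478439331055)
t 41.175
```

View pics/w3.png

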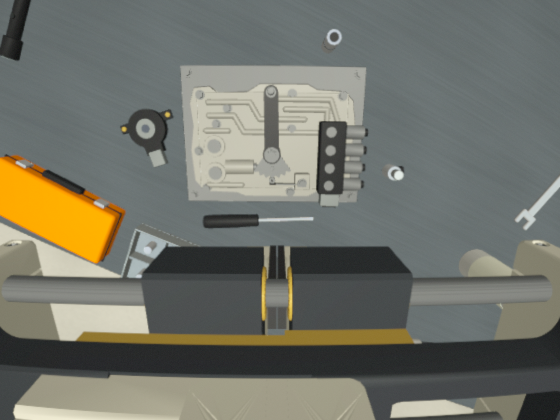

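The picture shows the pin at (271,92) and the shaft at (272,156), so the lever is at about q = 0.63–0.65. It's balanced on the crest between neutral and drive and hasn't seated. The force fell to zero because it was at the top, not because it snapped. The offsets from the stop and detents agree with that. I'll go back and nudge it a few mm further, keeping the finger short of the drive position (a lever angle below about 0.72).

```bash
cat > look.py <<'E'
from rig import robot
from h import *
import sys
off=R(np.radians(205))@robot.camera_info("wrist")["T_tool_cam"][:3,3]
robot.goto([.57-off[0],-.01-off[1],.42],R(np.radians(205))); robot.dwell(.3)
T=wristT(robot); p,d=robot.grab_frame("wrist"); cv2.imwrite(sys.argv[1],p[...,::-1])
c=robot.camera_info("wrist"); P=cloud(c,d,T); Zz=np.nan_to_num(P[...,2],nan=-1)
win=np.zeros((420,560),bool); win[55:212,172:388]=1
m=(Zz>.145)&(Zz<.156)&win; pin=np.median(P[m],0); v=pin[:2]-PIV; print(pin,np.hypot(*v),"q",(np.arctan2(*v[::-1])-YAW-np.pi+.625)%(2*np.pi))
m=(Zz>.122)&(Zz<.133)&win; print(cv2.minAreaRect((P[m][:,:2]*1000).astype(np.float32)),"t",robot.read_t())
E
python3 - <<'E'
from rig import robot
from h import *
S=-.028; q=.62
robot.goto(*pose(.53,S-.01,.2)); robot.servo_line(pose(.53,S-.01)[0],speed=.12); robot.dwell(.2)
b=np.mean([robot.read_force() for _ in range(8)],0)
robot.servo_line(*pose(q,S),speed=.06)
while q<.745:
    q+=.01; robot.servo_line(*pose(q,S),speed=.03); f=ft(robot,q,b,8); print(round(q,3),f.round(1).tolist())
    if abs(f).max()>9 or (q>.71 and f[1]<-2): print("STOP");break
qb=q-.12; robot.servo_line(*pose(qb,S-.01),speed=.08); robot.servo_line(pose(qb,S-.01,.2)[0],speed=.2)
E
python3 look.py pics/w4.png
```

```text
0.63 [1.7, -0.1, 0.8]
0.64 [-0.1, 0.7, 0.9]
0.65 [0.7, -0.4, 0.3]
0.66 [0.1, -0.1, -0.1]
0.67 [-0.6, 0.2, 0.5]
0.68 [-0.3, -0.3, -0.1]
0.69 [0.0, 0.1, -0.2]
0.7 [0.6, 0.6, 0.7]
0.71 [0.3, 0.4, 0.5]
0.72 [0.5, -0.1, 0.2]
0.73 [0.6, 0.0, 0.7]
0.74 [-0.1, -0.5, -0.0]
0.75 [-0.2, 0.5, 0.1]
[ 0.54130748 -0.04099494  0.15148916] 0.08660472151215919 q 0.748736769083072
((578.1253051757812, -17.466659545898438), (106.72476959228516, 24.82769775390625), 29.829805374145508) t 49.1833
```

View pics/w4.png

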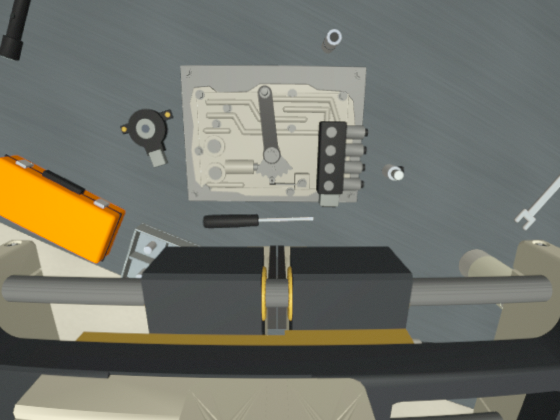

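It's seated: the pin has moved to (265,92), which gives q ≈ 0.749. Everything else is where it was and the arm is clear.

```bash
python3 -c "
from rig import robot
print(robot.read_t(),robot.read_force()); robot.job_done()"
```

```text
49.1833 [ 0.21167988 -0.04723196 -0.11451505]
the job is handed in; nothing more can be done
```

The lever is seated in drive and the job was handed in at 49.2 s of the 72 s allowed, with the arm clear of everything.

- **To park:** I pushed the lever with the shut fingertip to the end stop beside the solenoid block. The force rose steeply from about -0.03 rad, up to about 20 N.
- **Back to drive:** I pushed it the other way through reverse and neutral, both felt as clicks.
- **Third click:** The force faded at the third click, but the picture showed the lever balanced on the crest at about 0.65 rad, so it hadn't seated. I went back and pushed a few mm further, felt almost no force, and it dropped in. The finger stopped short of the drive position, so the lever was never pushed beyond it.
- **Last checks:** The pin position gives 0.749 rad against 0.75 for drive. The plate-outline fit reads a little lower, about 0.72 rad, but it is a coarser measure. The pick-up side of the view shows the nearby bystanders where they were; the spray can, the bolt dish and most of the torch were outside or at the edge of that last view and not checked again.
- **Disagreements:** The click forces read about 4 N rather than the 9 N given. The lever also started on the crest near 0.64 rad and tipped into neutral at my first light touch.

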